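# Stow the monocular in the latched chart-table locker

## Task

Stow the monocular in the locker on the chart table: turn the hatch's T-handle latch a full quarter turn clockwise to release it, slide the hatch fully open, and lay the monocular flat-foot-down on the cork floor inside, setting it right down before letting go. Then slide the hatch fully shut and turn the latch fully back, so that the locker is left locked with the monocular inside. Leave the mug, the binocular case and the coaster where they are.

Things in the scene. Friction and masses are not known exactly. Their poses are not given: they have to be found in the camera images.
- locker: Fixed plywood locker, 200 deep (x) by 320 wide (y). Origin: centre of underside; x to its back, away from the robot, y to its left end, z up. Top face slopes up to the back at 30 degrees to level, 55 high at the front, 170 at the back. A sliding hatch covers its right half (-y); the left half is solid. Tracks 9 high run along y above and below the hatch.
- bay (a point): Centre of the level cork floor of the bay under the hatch, at x 15, y -80, z 12 in the locker's frame, same axes. Bay and its opening: 140 (x) by 140 (y), upright walls; the sloping face is 69 above the floor at the front wall, 150 at the back wall. With the hatch open it is open straight above.
- lug (a point): Top of a small steel lug (16 by 12, 16 above the sloping face) on the lower track, 28 to the left of and 28 down the slope from the knob axis when the hatch is shut. It stops the latch's tongue.
- hatch (a joint): Slide of the hatch (171 up the slope by 150 wide, 6 thick, outer face 8 above the sloping face) along the locker's +y, in m: 0 shut, 0.145 fully open, stops at both. Friction about 1.5 N; it stays where it is left. It carries the knob along.
- knob (a joint): Turn of the T-handle, rad: 0 locked (bar along the locker's y), 1.57 released (bar along the slope), stops at both; grows clockwise seen from outside. Friction 0.06 N m, stays where left. Locked, a steel tongue under the bar points 45 degrees down and left against the lug, so the hatch cannot slide; released, it clears the lug. It locks only with the hatch shut within 2 mm.
- knob_grip (a point): Grip point of the black T-handle, on its axis at mid-bar, 32 above the hatch's outer face. Bar 52 long, 13 wide, 22 deep along the axis; its underside is 20 above the hatch, on a stem 18 across. Axes: z along the turning axis, outwards (30 degrees from vertical, leaning to the locker's front), y along the bar, x across it; they turn with the knob. Shut, it is above the hatch's lower edge's middle.
- monocular_mid (a point): Centre of the loose black rubber-armoured monocular, 22 above its underside: a horizontal round barrel 40 across over the middle 60, 100 long in all, lying on a flat foot 60 by 26. Site x along the barrel (towards the objective lens), z up. 180 g more or less.
- monocular: The same monocular; origin in the middle of the underside of its foot, z up out of the foot.
- mug: Loose stainless steel mug, 78 across, 85 high, handle at +y; a bystander. Origin: centre of its underside.
- binocase: Loose blue polycarbonate binocular case with a snap latch, 100 (x) by 120 (y) by 66 high; a bystander. Origin: centre of its underside.
- coaster: Loose square green ceramic coaster, 95 by 95 by 8; a bystander. Origin: centre of its underside.
Mind the look-alikes: they are no part of the job. Of the things that look like the monocular, take the one that is nearest to the robot's base at the start.

How it is judged:
On the way, in this order (a step that is already met when the one before it is completed fails the run):
1. the latch is turned its quarter turn with the hatch still shut (value of joint knob above 1.25 rad and value of joint hatch below 0.01 m), for 0.1 s.
2. the hatch is slid fully open (value of joint hatch above 0.132 m), for 0.2 s.
3. the monocular is set down on the bay floor while still held (x of monocular_mid in the frame of bay between -0.05 and 0.05 m and y of monocular_mid in the frame of bay between -0.05 and 0.05 m and z of monocular_mid in the frame of bay between 0.012 and 0.034 m and angle between monocular's own z axis and vertical below 0.3 rad and linear speed of monocular below 0.05 m/s and contact force between the fingers and monocular above 0.5 N), for 0.05 s.
4. it is let go and lies in the bay (x of monocular_mid in the frame of bay between -0.05 and 0.05 m and y of monocular_mid in the frame of bay between -0.05 and 0.05 m and z of monocular_mid in the frame of bay between 0.012 and 0.034 m and angle between monocular's own z axis and vertical below 0.3 rad and linear speed of monocular below 0.05 m/s and contact force between the fingers and monocular below 0.05 N), for 0.2 s.
5. the hatch is slid shut with the monocular inside, the latch not yet locked (x of monocular_mid in the frame of bay between -0.05 and 0.05 m and y of monocular_mid in the frame of bay between -0.05 and 0.05 m and z of monocular_mid in the frame of bay between 0.012 and 0.034 m and angle between monocular's own z axis and vertical below 0.3 rad and value of joint hatch below 0.004 m and value of joint knob above 0.6 rad), for 0.05 s.
At the end, for the whole second after the job is handed in: The hatch is shut within 4 mm and the latch is turned back to within 0.2 rad of locked; the monocular lies released and at rest in the bay, its centre within 50 mm of the bay's centre along both of the bay's axes and 12 to 34 mm above the bay floor, foot down within 0.3 rad (all of step 4 and value of joint hatch below 0.004 m and value of joint knob below 0.2 rad); the robot touches nothing.
It fails at once if the mug is shifted by more than 25 mm (distance of mug from where it was at the start of the episode above 0.025 m).
It fails at once if the binocular case is shifted by more than 25 mm (distance of binocase from where it was at the start of the episode above 0.025 m).
It fails at once if the coaster is shifted by more than 25 mm (distance of coaster from where it was at the start of the episode above 0.025 m).
It also fails if it takes over 72 s, if anything falls off the work surface, if the arm or the gripper's body presses on something with over 40 N, if the wrist force passes 120 N, or if a joint passes its speed limit or range.

## Robot

A 7-joint arm with a two-finger parallel gripper is mounted at the origin on the work surface. World frame = base frame: x ahead of the robot, y to its left, z up, the work surface at z = 0. Lengths are in m, angles in rad, forces in N, time in s.
With the tool pointing down it reaches from about 0.4 to 0.85 m from the base axis. Payload 10.4 kg.
Tool frame: the origin (TCP) lies between the finger pads; the fingertips stand 14 mm ahead of it and the grasp point (between the pads) lies 5 mm behind it; z points along the fingers, y is the direction in which the jaws open and shut (so a half turn about z gives the same grasp; the last joint's range is limited). The gripper opens to 85 mm and grips with 20 to 120 N. Pads are 22 mm wide; open, the fingers measure 114 mm over their backs; the gripper's body (76 mm by 85 mm) begins 54 mm behind the grasp point. The pads swing forward as they close: fully open they stand 13 mm farther back than shut.
Start: joints at [-1.27, 0.332, -0.065, 1.46, 0.022, 1.35, -0.088], TCP at [0.199, 0.593, 0.208] pointing down, gripper open.
Joint ranges: [-2.6, 2.6], [-0.5, 2.12], [-1.47, 1.34], [0.16, 2.42], [-1.27, 4.41], [0.06, 2.06], [-2.6, 2.6]. Speed limits (rad/s): [2.22, 2.22, 2.79, 2.79, 3.14, 3.14, 3.14].

## Interface

Orientations are given as a rotation vector (axis times angle).
In Python, from workcell import sensors, grab_frame, ctrl gives the robot as it stands. The module is installed in compiled form; this text tells all that it offers.
- The arm moves only by the tool carry_out, never from a script. Its argument "motion" is one flat list of numbers, 7 for each row, row after row: the shift along the world's x, y, z in mm, then the turn, a rotation vector about the world's x, y, z in degrees, then the gripper's target within -1 to 1 (fully open at 1, half-way at 0, shut at -1). A call has 1 to 10 rows; each row is the pose to reach, as a shift and turn from the pose commanded when the call began; what a row does not reach only later rows make up. A row lasts 1/12 s, in which the tool goes at most 41.7 mm and 7.16 degrees, less where a joint would pass 70% of its speed; a pose out of reach is approached as far as the arm can. A call with a gripper value outside its range is refused whole. The fingers move at their own pace and stop on an object; the grip force is fixed at half the most. Time passes only in rows, so rows that repeat a pose let the fingers close. It gives the time, the measured TCP pose, the force and the opening at its end, in the units of the state.
- sensors.get_obs(): the state, without advancing time (a new reading comes with each control period).
- grab_frame(name): name is "side" or "top" or "wrist"; returns a dict with "color" (480x640x3 uint8, blue, green, red), "intrinsics" (3x3 intrinsics, pixels), "R" (3x3) and "t" (3): a world point X has camera coordinates R X + t. Camera axes: x right, y down, z forward; pixel columns grow to the right and rows downward; lengths in m; the calibration is good to about 2 mm. A picture is of the moment at which its call begins. There is no depth.
- ctrl.hand_in(): hands the job in, once; it reports no verdict.
The state is a dict: "clock": time; "joint_positions": joint angles; "qvel": joint speeds; "effort": joint torques, N m; "eef_pos": TCP position; "ee_rot": TCP orientation; "force": force on the tool from outside, world axes, zero at the start; "torque": the same for the moment, N m; "width": opening from 0.0 (shut) to 1.0 (fully open).
Only numpy, scipy, OpenCV 4.12 (cv2) and the standard library are available. Lean on these libraries where they do the work, as an engineer would, in place of code of your own. Each camera call takes 0.05 s, during which the arm holds its last target. There are 200 camera calls.

## Working session

There is one attempt and no reset: what is moved stays moved. The work goes in short steps, Python scripts to look and compute and a tool call to move; the robot and the scene stay as the last step left them, time stands still between calls to the robot, and variables do not carry over. Pictures are saved under pics/ and viewed, about 8 in all and at most 12, crops included, and the job is handed in when it is done.

Besides the shell and the picture viewer there is one more tool, called as name(argument=value, ...) on one line, values as JSON. carry_out: Moves the arm, as the interface text tells. Its arguments: {"type":"object","properties":{"motion":{"type":"array","items":{"type":"number"}}},"required":["motion"]}

```bash
mkdir -p pics
cat > h.py <<'E'
import numpy as np, cv2
from workcell import sensors, grab_frame, ctrl
from scipy.spatial.transform import Rotation as R
def save(n,f):
    d=grab_frame(n); cv2.imwrite(f'pics/{f}.png',d['color']); np.savez(f'pics/{f}.npz',K=d['intrinsics'],R=d['R'],t=d['t']); return d
def cam(f): d=np.load(f'pics/{f}.npz'); return d['K'],d['R'],d['t']
def ray(f,u,v):
    K,r,t=cam(f); return -r.T@t, r.T@np.linalg.solve(K,[u,v,1.])
def onz(f,u,v,z): o,d=ray(f,u,v); return o+d*(z-o[2])/d[2]
def tri(*obs):
    A=np.zeros((3,3));b=np.zeros(3)
    for f,u,v in obs:
        o,d=ray(f,u,v); d=d/np.linalg.norm(d); P=np.eye(3)-np.outer(d,d); A+=P;b+=P@o
    X=np.linalg.solve(A,b)
    return X,[np.round(proj(f,X)-[u,v],1) for f,u,v in obs]
def proj(f,X):
    K,r,t=cam(f); p=K@(r@np.asarray(X)+t); return p[:2]/p[2]
E
python3 - <<'E'
from h import *
for n in ['side','top','wrist']:
    d=save(n,n+'0'); o,r=-d['R'].T@d['t'],d['R'][2]; print(n,o.round(3),r.round(3),d['intrinsics'][0,0])
s=sensors.get_obs(); print({k:np.round(v,3) for k,v in s.items()})
E
```

```text
side [-0.212 -1.068  0.953] [ 0.489  0.641 -0.592] 522.2942800037771
top [ 0.351 -0.134  1.335] [ 0.138  0.017 -0.99 ] 433.9711699339302
wrist [0.132 0.614 0.373] [ 0.261 -0.09  -0.961] 413.62618683993566
{'clock': np.float64(0.15), 'joint_positions': array([-1.27 ,  0.333, -0.065,  1.461,  0.022,  1.35 , -0.088]), 'qvel': array([ 0.001, -0.003, -0.   , -0.002,  0.001,  0.001,  0.   ]), 'effort': array([ 1.0000e-03, -6.2583e+01,  4.9000e-02, -3.9185e+01,  1.6000e-02,
        8.0000e-03, -0.0000e+00]), 'eef_pos': array([0.199, 0.592, 0.207]), 'ee_rot': array([-5.06e-01, -3.10e+00,  2.00e-03]), 'force': array([-0.04 , -0.186, -0.749]), 'torque': array([ 0.012, -0.001,  0.014]), 'width': np.float64(0.997)}
```

View pics/top0.png

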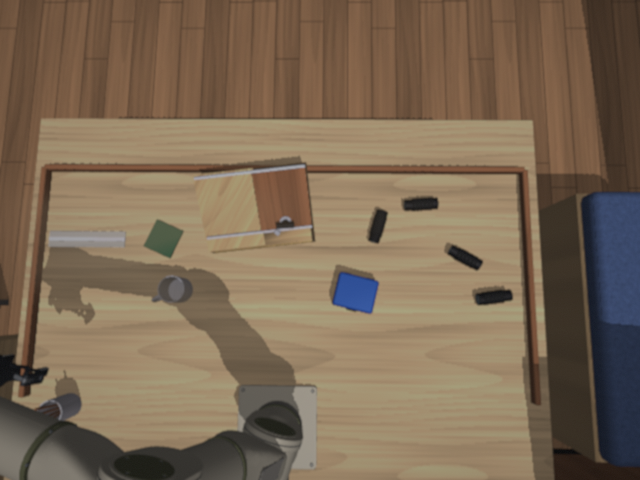

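View pics/side0.png

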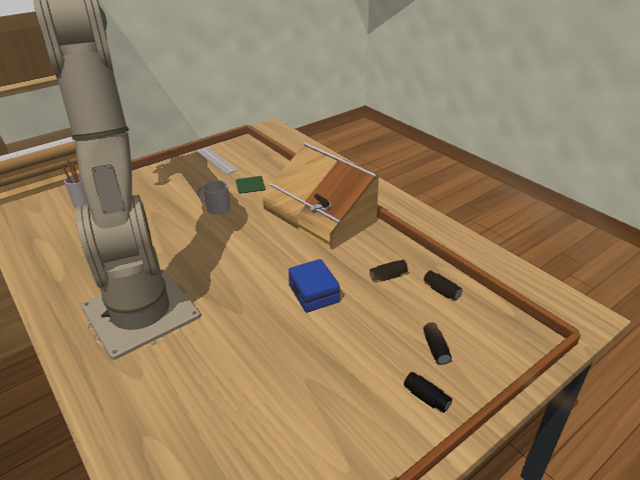

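Candidates for the monocular (top / side pixel): A (377,225)/(388,271), B (420,204)/(443,285), C (464,256)/(437,343), D (493,297)/(428,391). I'll compute their distances and crop them.

Run:
```python
from h import *
T=cv2.imread('pics/top0.png');S=cv2.imread('pics/side0.png')
for n,a,b in zip('ABCD',[(377,225),(420,204),(464,256),(493,297)],[(388,271),(443,285),(437,343),(428,391)]):
    res=[]
    for im,(u,v),f in ((T,a,'top0'),(S,b,'side0')):
        w=26; m=np.zeros(im.shape[:2],np.uint8); m[v-w:v+w,u-w:u+w]=(im[v-w:v+w,u-w:u+w].max(2)<62)
        k,l,st,c=cv2.connectedComponentsWithStats(m); i=1+st[1:,4].argmax()
        pts=np.argwhere(l==i)[:,::-1].astype(np.float32); res.append((f,*c[i])); 
        if f=='top0': r=cv2.minAreaRect(pts); box=[onz('top0',*p,0.022) for p in cv2.boxPoints(r)]
    X,e=tri(*res); L=[box[1]-box[0],box[2]-box[1]]; L.sort(key=lambda q:-np.linalg.norm(q))
    print(n,X.round(3),e,'dist',np.hypot(*X[:2]).round(3),'len',[np.linalg.norm(q).round(3) for q in L],'yaw',np.degrees(np.arctan2(L[0][1],L[0][0])).round(1))
c=lambda im,x,y,w,h,s:cv2.resize(im[y:y+h,x:x+w],None,fx=s,fy=s,interpolation=cv2.INTER_CUBIC)
cv2.imwrite('pics/c1.png',np.vstack([c(T,180,150,160,110,5)[:300*2]])[:550])
cv2.imwrite('pics/c2.png',np.hstack([c(S,255,135,133,120,4.5)[:540]]))
cv2.imwrite('pics/c3.png',np.hstack([c(T,360,190,160,120,2.5),c(S,360,250,133,100,3)]))
```

```text
A [ 0.598 -0.298  0.018] [array([ 0.3, -0.4]), array([-0.5,  0.1])] dist 0.668 len [np.float64(0.1), np.float64(0.035)] yaw -15.3
B [ 0.665 -0.429  0.018] [array([-0.4,  0.5]), array([ 0.7, -0.2])] dist 0.792 len [np.float64(0.099), np.float64(0.035)] yaw -89.6
C [ 0.501 -0.56   0.018] [array([-0.3,  0.4]), array([ 0.6, -0.1])] dist 0.751 len [np.float64(0.102), np.float64(0.035)] yaw -116.9
D [ 0.383 -0.641  0.018] [array([-0.3,  0.3]), array([ 0.6, -0.1])] dist 0.747 len [np.float64(0.106), np.float64(0.035)] yaw -81.3
```

View pics/c1.png

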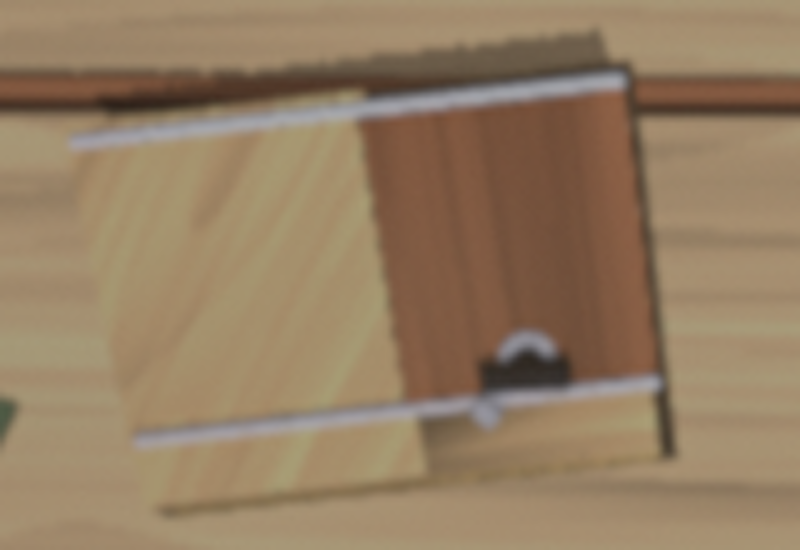

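View pics/c2.png

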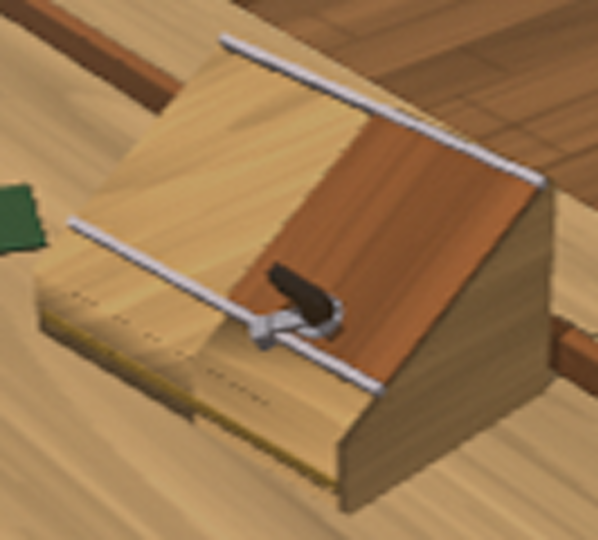

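View pics/c3.png

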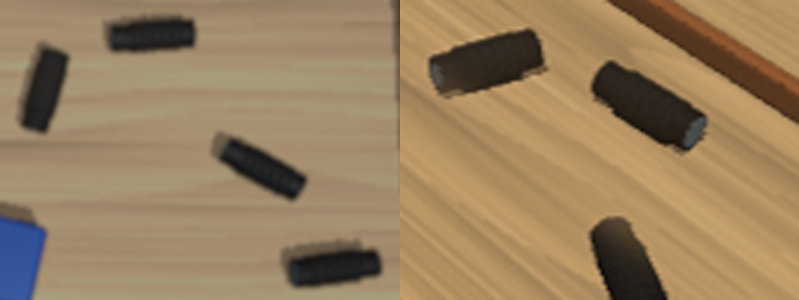

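Of the four, A (top (377,225), 0.668 m) is nearest. In the side crop it lies foot down, with its lens end towards the robot. The locker corners, the bar (top about (285,224)), and the lug (top (277,232)) are clear. Next I fit the locker pose.

```bash
cat > fit.py <<'E'
from h import *
from scipy.optimize import least_squares
n=np.array([-.5,0,np.cos(np.pi/6)]); up=np.array([np.cos(np.pi/6),0,.5])
face=lambda x,y:np.array([x,y,.055+(x+.1)*np.tan(np.pi/6)])
t=lambda x,y:('top0',180+x/5,150+y/5); s=lambda x,y:('side0',255+x/4.5,135+y/4.5)
def pts(k):
    g=face(k,-.08)+.040*n; lug=face(k,-.08)+.016*n-.028*up+np.array([0,.028,0])
    FL,FR=np.array([-.1,.16,0]),np.array([-.1,-.16,0]); FRt=face(-.1,-.16); BR=np.array([.1,-.16,.17])
    BRb=np.array([.1,-.16,0])
    return [(t(163,514),FL),(t(670,458),FR),(t(487,410),lug),(t(526,371),g),
     (s(345,510),FR),(s(42,330),FL),(s(338,440),FRt),(s(552,383),BRb),(s(303,293),g),(s(262,326),lug)]
def W(p,X): c,d=np.cos(p[2]),np.sin(p[2]); return np.array([p[0]+c*X[0]-d*X[1],p[1]+d*X[0]+c*X[1],X[2]])
if __name__=='__main__':
    f=lambda p:np.concatenate([proj(o[0],W(p,X))-o[1:] for o,X in pts(p[3])])
    r=least_squares(f,[.62,.02,.1,-.05],loss='soft_l1'); p=r.x
    print(p.round(4),np.degrees(p[2])); print(f(p).reshape(-1,2).round(1).tolist())
    g=face(p[3],-.08)+.040*n; print('grip',W(p,g),'bay',W(p,[.015,-.08,.012]))
    print('tri grip',tri(t(526,371),s(303,293)),tri(t(487,410),s(262,326)),'FR',tri(t(670,458),s(345,510)))
    for q in [(177,289),]: print('mug',onz('top0',*q,.085))
    np.save('p.npy',p)
E
python3 fit.py
```

```text
[ 0.6298  0.065   0.1177 -0.0424] 6.743222281718966
[[0.2, -0.5], [1.1, -0.4], [-0.6, 0.2], [-0.3, 0.7], [0.8, 0.4], [-0.2, -0.9], [2.2, 1.1], [-1.1, 1.2], [-0.3, -1.3], [-0.4, -0.8]]
grip [ 0.57720469 -0.02175254  0.12289724] bay [ 0.6540678  -0.01266441  0.012     ]
tri grip (array([ 0.5794103 , -0.02177364,  0.11770191]), [array([-0.2,  0.2]), array([ 0.3, -0. ])]) (array([0.56252964, 0.00318944, 0.08579519]), [array([-0.1,  0.1]), array([ 0.1, -0. ])]) FR (array([ 5.48304824e-01, -1.02498992e-01,  1.27581175e-04]), [array([ 0.1, -0.1]), array([-0.1,  0. ])])
mug [0.3938295 0.2890782 0.085    ]
```

```bash
cat >> h.py <<'E'
def to(X,Rt,pr=True):
    s=sensors.get_obs(); d=(np.asarray(X)-s['eef_pos'])*1000
    rv=np.degrees((Rt*R.from_rotvec(s['ee_rot']).inv()).as_rotvec())
    if pr: print('move',d.round(1).tolist(),rv.round(1).tolist(),'rows',max(np.linalg.norm(d)/41.7,np.linalg.norm(rv)/7.16).round(1))
def frame(z,y): x=np.cross(y,z); return R.from_matrix(np.array([x,y,z]).T)
E
cat > lk.py <<'E'
from fit import *
p=np.load('p.npy'); d=lambda v:W([0,0,p[2]],np.array(v,float))
nw,uw,yw=d(n),d(up),d([0,1,0])
def grip(slide=0): return W(p,face(p[3],-.08+slide)+.040*n)
Rlock=frame(-nw,uw); Ropen=R.from_rotvec(-np.pi/2*nw)*Rlock
E
python3 - <<'E'
from lk import *
G=grip(); print(G,nw,uw,yw); to(G+.08*nw,Rlock)
print(Rlock.as_matrix().round(2).tolist())
E
```

```text
[ 0.57720469 -0.02175254  0.12289724] [-0.49654118 -0.05870996  0.8660254 ] [0.86003455 0.10168864 0.5       ] [-0.11741992  0.99308235  0.        ]
move [338.7, -618.7, -14.7] [20.0, -24.6, -63.1] rows 16.9
[[-0.12, 0.86, 0.5], [0.99, 0.1, 0.06], [0.0, 0.5, -0.87]]
```

carry_out(motion=[170, -310, 20, 10, -12.3, -31.5, 1, 170, -310, 20, 10, -12.3, -31.5, 1, 170, -310, 20, 10, -12.3, -31.5, 1, 170, -310, 20, 10, -12.3, -31.5, 1, 170, -310, 20, 10, -12.3, -31.5, 1, 170, -310, 20, 10, -12.3, -31.5, 1, 170, -310, 20, 10, -12.3, -31.5, 1, 170, -310, 20, 10, -12.3, -31.5, 1, 170, -310, 20, 10, -12.3, -31.5, 1, 170, -310, 20, 10, -12.3, -31.5, 1])

```text
clock: 0.98
eef_pos: [0.3712, 0.2782, 0.228]
ee_rot: [1.259, 2.662, 0.303]
force: [0.2, 0.1, 1.0]
width: 1.002
```

Run:
```python
from lk import *
to(grip()+.08*nw,Rlock); print(sensors.get_obs()['joint_positions'].round(2))
```

```text
move [166.3, -304.7, -35.8] [9.9, -12.2, -31.3] rows 8.4
[-1.08 -0.28  0.21  2.06  0.2   1.11 -0.25]
```

carry_out(motion=[166, -305, -36, 9.9, -12.2, -31.3, 1, 166, -305, -36, 9.9, -12.2, -31.3, 1, 166, -305, -36, 9.9, -12.2, -31.3, 1, 166, -305, -36, 9.9, -12.2, -31.3, 1, 166, -305, -36, 9.9, -12.2, -31.3, 1, 166, -305, -36, 9.9, -12.2, -31.3, 1, 166, -305, -36, 9.9, -12.2, -31.3, 1, 166, -305, -36, 9.9, -12.2, -31.3, 1, 166, -305, -36, 9.9, -12.2, -31.3, 1, 166, -305, -36, 9.9, -12.2, -31.3, 1])

```text
clock: 1.82
eef_pos: [0.5358, -0.026, 0.1914]
ee_rot: [1.82, 2.05, 0.547]
force: [0.5, 0.6, 0.1]
width: 1.002
```

Run:
```python
from lk import *
to(grip()+.08*nw,Rlock); print(sensors.get_obs()['joint_positions'].round(2))
d=save('wrist','w1'); print(proj('w1',grip()),proj('w1',grip()+.026*yw+.011*nw),proj('w1',grip()-.026*yw+.011*nw))
```

```text
move [1.6, -0.4, 0.7] [0.1, -0.0, -0.0] rows 0.0
[-0.8  -0.38  0.68  2.21  0.34  0.72 -0.18]
[321.42853202 236.22698393] [321.66508261 198.02197609] [321.41836398 282.04459095]
```

View pics/w1.png

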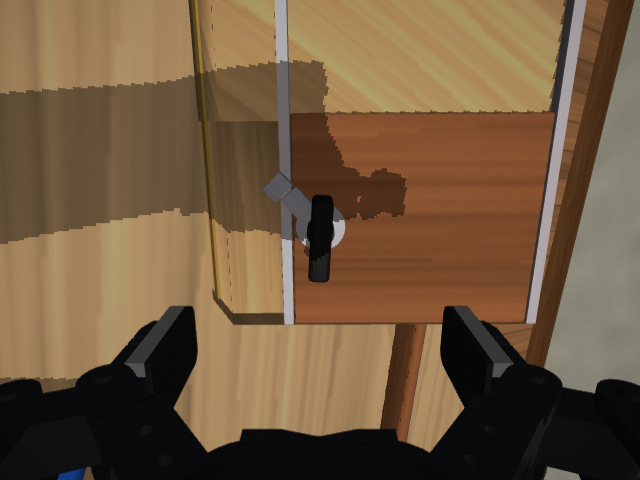

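The wrist view puts the bar ends at (321,196) and (319,281), within 2 px of the prediction. The tongue points down-left onto the lug at (278,187), so the pose holds.

Run:
```python
from lk import *
p[3]-=.0008; p[1]+=.0008; np.save('p.npy',p)
to(grip()-.001*nw,Rlock)
```

```text
move [41.8, 2.6, -69.8] [0.1, -0.1, -0.2] rows 2.0
```

carry_out(motion=[14, 1, -23, 0, 0, 0, 1, 28, 2, -46, 0, 0, 0, 1, 41, 3, -70, 0, 0, 0, 1, 41, 3, -70, 0, 0, 0, 1, 41, 3, -70, 0, 0, 0, -1, 41, 3, -70, 0, 0, 0, -1, 41, 3, -70, 0, 0, 0, -1, 41, 3, -70, 0, 0, 0, -1, 41, 3, -70, 0, 0, 0, -1, 41, 3, -70, 0, 0, 0, -1])

```text
clock: 2.7
eef_pos: [0.576, -0.0194, 0.1222]
ee_rot: [1.815, 2.055, 0.55]
force: [0.6, 0.5, 0.3]
width: 0.148
```

Run:
```python
from lk import *
to(grip()-.001*nw,Rlock)
print({k:np.round(v,3) for k,v in sensors.get_obs().items() if k in('force','torque','width','joint_positions')})
for a in range(15,106,15): print(a,np.degrees(np.radians(-a)*nw).round(1).tolist(),end=' ')
```

```text
move [0.9, -1.6, -0.7] [0.0, 0.0, -0.3] rows 0.0
{'joint_positions': array([-0.977, -0.154,  0.937,  2.223,  0.147,  0.49 ,  0.   ]), 'force': array([0.561, 0.528, 0.271]), 'torque': array([-0.059,  0.529,  0.048]), 'width': np.float64(0.148)}
15 [7.4, 0.9, -13.0] 30 [14.9, 1.8, -26.0] 45 [22.3, 2.6, -39.0] 60 [29.8, 3.5, -52.0] 75 [37.2, 4.4, -65.0] 90 [44.7, 5.3, -77.9] 105 [52.1, 6.2, -90.9]
```

carry_out(motion=[0, -1, 0, 3.5, 0.4, -6.1, -1, 0, -1, 0, 7, 0.8, -12.1, -1, 0, -1, 0, 10.4, 1.2, -18.2, -1, 0, -1, 0, 13.9, 1.6, -24.2, -1, 0, -1, 0, 17.4, 2.1, -30.3, -1, 0, -1, 0, 20.9, 2.5, -36.4, -1, 0, -1, 0, 24.3, 2.9, -42.4, -1, 0, -1, 0, 27.8, 3.3, -48.5, -1, 0, -1, 0, 29.8, 3.5, -52, -1, 0, -1, 0, 29.8, 3.5, -52, -1])

```text
clock: 3.53
eef_pos: [0.5758, -0.0205, 0.1218]
ee_rot: [2.787, 0.928, 0.773]
force: [0.2, -0.4, -0.6]
width: -0.002
```

Run:
```python
from lk import *
to(grip()-.001*nw,Ropen)
print({k:np.round(v,3) for k,v in sensors.get_obs().items() if k in('force','torque','width','joint_positions')})
```

```text
move [1.1, -0.4, -0.2] [14.9, 1.9, -26.1] rows 4.2
{'joint_positions': array([-0.789, -0.112,  0.763,  2.22 ,  0.046,  0.48 , -0.971]), 'force': array([ 0.185, -0.425, -0.599]), 'torque': array([-0.116,  0.511, -0.059]), 'width': np.float64(-0.002)}
```

```bash
python3 -c "
from h import *
save('wrist','w2')"
```

```text
(no output)
```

View pics/w2.png

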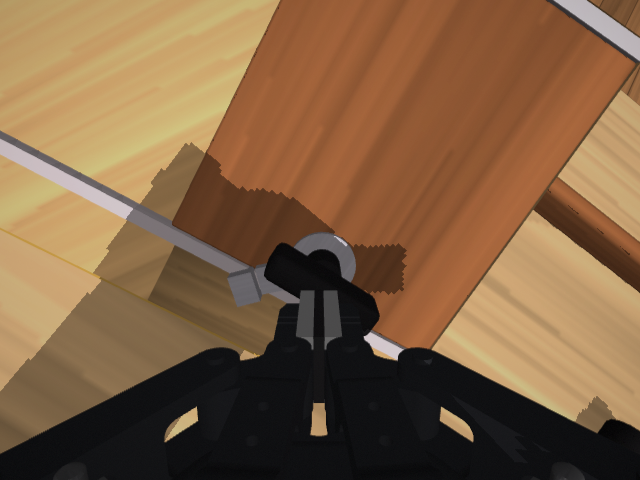

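```bash
python3 - <<'E'
from lk import *
print(proj('w2',grip()),proj('w2',grip()+.011*nw), proj('w1',grip()+.011*nw), grip()+.011*nw)
s=sensors.get_obs();Rt=R.from_rotvec(s['ee_rot']).as_matrix()
for k in(0,.014): print(proj('w2',s['eef_pos']+k*Rt[:,2]))
X,e=tri(('w1',320,238.5),('w2',322,285)); print(X,e)
L=(R.from_euler('z',-p[2]).apply(X-[p[0],p[1],0])); print(L,'above face',(L-face(L[0],L[1]))@n)
# lug top square: w1 (278,187) w2 (244,290)
X,e=tri(('w1',278,187),('w2',242,288));L=(R.from_euler('z',-p[2]).apply(X-[p[0],p[1],0])); print(X,e,L,(L-face(L[0],L[1]))@n)
for f in('w1','w2'):K,r,t=cam(f); print((-r.T@t).round(3))
E
python3 - <<'E'
import cv2
im=cv2.imread('pics/w2.png')[200:440,180:500]; cv2.imwrite('pics/w2c.png',cv2.resize(im,None,fx=2.5,fy=2.5,interpolation=cv2.INTER_CUBIC))
E
```

```text
[317.95180628 286.08642194] [317.93307741 296.51494028] [320.12201093 239.96123824] [ 0.57094827 -0.02169229  0.13196164]
[316.09464077 286.72151797]
[316.24871097 275.04272736]
[ 0.57825818 -0.02335603  0.11990467] [array([ 0.2, -1. ]), array([1., 1.])]
[-0.06163454 -0.08251056  0.11990467] above face 0.037026363749664254
[0.56038285 0.00407138 0.09042715] [array([ 0.2, -0.6]), array([0.5, 0.6])] [-0.07616569 -0.05317397  0.09042715] 0.018763660845610704
[0.445 0.033 0.336]
[0.541 0.009 0.296]
```

View pics/w2c.png

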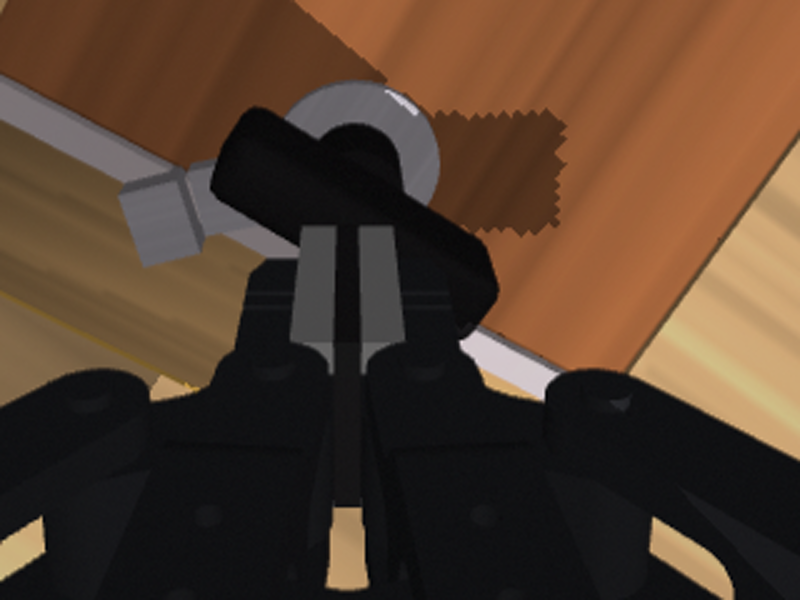

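Run:
```python
from lk import *
import itertools
im=cv2.imread('pics/w1.png'); m=np.zeros(im.shape[:2],np.uint8); m[180:300,300:345]=im[180:300,300:345].max(2)<30
k,l,st,c=cv2.connectedComponentsWithStats(m); i=1+st[1:,4].argmax(); print('w1 mask',st[i],c[i])
for dh in(0,-.006,-.013):
  for f in('w1','w2'):
    C=[proj(f,grip()+dh*nw+a*.0065*uw+b*.026*yw+e*.011*nw) for e in(1,-1) for a,b in((1,1),(1,-1),(-1,-1),(-1,1))]
    h=cv2.convexHull(np.float32(C))[:,0]; print(dh,f,'hull',h.round().tolist(),'top',np.mean(C[:4],0).round(1))
s=sensors.get_obs();Rt=R.from_rotvec(s['ee_rot']).as_matrix()
for a in(-.011,.011):print('tipcorner',a,proj('w2',s['eef_pos']+.014*Rt[:,2]+a*Rt[:,0]))
```

```text
w1 mask [ 307  195   26   87 1575] [320.07746032 232.05269841]
0 w1 hull [[331.0, 197.0], [331.0, 281.0], [309.0, 281.0], [309.0, 197.0], [310.0, 190.0], [330.0, 190.0]] top [320.1 238.7]
0 w2 hull [[380.0, 313.0], [364.0, 338.0], [254.0, 280.0], [261.0, 262.0], [275.0, 238.0], [374.0, 292.0]] top [316.8 295.8]
-0.006 w1 hull [[331.0, 195.0], [330.0, 277.0], [310.0, 277.0], [309.0, 195.0], [310.0, 189.0], [330.0, 189.0]] top [320.1 236. ]
-0.006 w2 hull [[378.0, 307.0], [362.0, 331.0], [256.0, 274.0], [263.0, 257.0], [276.0, 234.0], [372.0, 287.0]] top [316.9 290. ]
-0.013 w1 hull [[331.0, 193.0], [330.0, 273.0], [310.0, 273.0], [309.0, 193.0], [310.0, 187.0], [330.0, 187.0]] top [320.1 233. ]
-0.013 w2 hull [[376.0, 300.0], [361.0, 323.0], [258.0, 268.0], [265.0, 253.0], [278.0, 230.0], [370.0, 281.0]] top [317.  283.7]
tipcorner -0.011 [316.4088215  296.80287408]
tipcorner 0.011 [316.08345584 252.58339308]
```

carry_out(motion=[0.7, 0, -1.3, 0, 0, 0, -1, 1.5, 0, -2.6, 0, 0, 0, -1, 1.5, 0, -2.6, 0, 0, 0, -1])

```text
clock: 3.83
eef_pos: [0.5773, -0.0204, 0.1187]
ee_rot: [2.783, 0.936, 0.772]
force: [-0.8, -0.4, 0.1]
width: 0.003
```

Run:
```python
from lk import *
s=sensors.get_obs();print(s['force'],s['torque'],s['width'],s['eef_pos'])
S=save('side','s2')
c=cv2.resize(S['color'][130:260,240:400],None,fx=5,fy=5,interpolation=cv2.INTER_CUBIC)[:600]
cv2.imwrite('pics/s2c.png',c)
Rt=R.from_rotvec(s['ee_rot']).as_matrix()
for k in(0,.014):print('tip in crop',(proj('s2',s['eef_pos']+k*Rt[:,2])-[240,130])*5)
print('bar top',(proj('s2',grip()+.011*nw)-[240,130])*5)
# where were the open pads in w1?
r1=R.from_rotvec([1.82,2.05,.547]).as_matrix(); t1=np.array([.5358,-.026,.1914])
for k in(-.01,0,.005,.014):print(k,[proj('w1',t1+k*r1[:,2]+a*.0425*r1[:,1]+b*.011*r1[:,0]).round().tolist() for a in(-1,1) for b in(-1,1)])
```

```text
[-0.7968484  -0.42014905  0.08555829] [-0.07675496  0.49074387 -0.01068297] 0.0026468532458913847 [ 0.57734429 -0.02037847  0.11871988]
tip in crop [408.8603199  349.09782856]
tip in crop [417.5677317 361.6956651]
bar top [401.24798572 334.71503949]
-0.01 [[217.0, 319.0], [213.0, 269.0], [420.0, 319.0], [424.0, 269.0]]
0 [[222.0, 308.0], [219.0, 261.0], [415.0, 308.0], [418.0, 261.0]]
0.005 [[224.0, 304.0], [221.0, 257.0], [412.0, 304.0], [416.0, 257.0]]
0.014 [[229.0, 295.0], [226.0, 251.0], [408.0, 295.0], [411.0, 251.0]]
```

View pics/s2c.png

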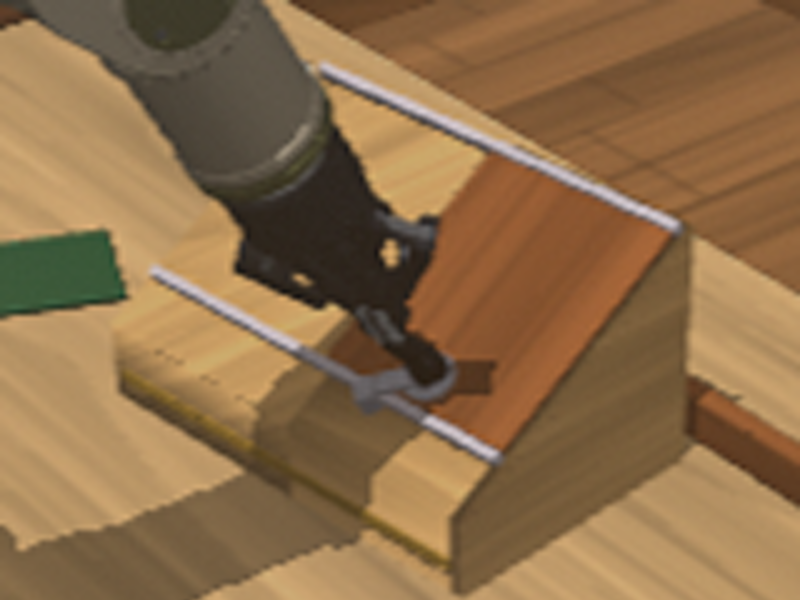

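The side view shows the shut fingers occluding the left half of the bar with no contact force. So the tips really sit above the bar, farther back than eef_pos implies. I'll probe along the axis to find the true tip offset.

carry_out(motion=[1, 0, -1.7, 0, 0, 0, -1, 2, 0.2, -3.5, 0, 0, 0, -1, 3, 0.3, -5.2, 0, 0, 0, -1, 3, 0.3, -5.2, 0, 0, 0, -1])

```text
clock: 4.22
eef_pos: [0.5803, -0.0201, 0.1133]
ee_rot: [2.784, 0.934, 0.771]
force: [0.7, 0.1, -0.6]
width: -0.002
```

carry_out(motion=[1, 0, -1.7, 0, 0, 0, -1, 2, 0.2, -3.5, 0, 0, 0, -1, 3, 0.3, -5.2, 0, 0, 0, -1, 3, 0.3, -5.2, 0, 0, 0, -1])

```text
clock: 4.55
eef_pos: [0.5833, -0.02, 0.11]
ee_rot: [2.787, 0.932, 0.773]
force: [-51.3, -3.1, 57.7]
width: -0.004
```

Contact came at 13 mm past the grip point along the axis. Since the bar's top is 11 mm above the grip point, the real tips are about 24 mm behind the reported TCP, not 14 mm ahead. That is a 38 mm offset, and the open pads in w1 agree with it. I'll back off, open and realign.

carry_out(motion=[-5, 0, 9, 0, 0, 0, -1, -20, -2, 35, 0, 0, 0, 0, -20, -2, 35, -7, -0.8, 12.1, 1, -20, -2, 35, -13.9, -1.6, 24.2, 1, -20, -2, 35, -20.9, -2.5, 36.4, 1, -20, -2, 35, -26, -3, 45.4, 1, -20, -2, 35, -29.8, -3.5, 52, 1, -20, -2, 35, -29.8, -3.5, 52, 1, -20, -2, 35, -29.8, -3.5, 52, 1, -20, -2, 35, -29.8, -3.5, 52, 1])

```text
clock: 5.38
eef_pos: [0.5634, -0.0219, 0.1434]
ee_rot: [1.861, 2.022, 0.56]
force: [-0.0, -0.9, -0.2]
width: 0.997
```

Run:
```python
from lk import *
s=sensors.get_obs();print(s['force'],s['torque'],s['width'],s['eef_pos'])
to(grip()-.039*nw,Rlock)
save('wrist','w3')
im=cv2.imread('pics/w3.png')
for nm in['w3']:
  m=(im.max(2)<30).astype(np.uint8); m[400:]=0
  k,l,st,c=cv2.connectedComponentsWithStats(m)
  print([(st[i].tolist(),c[i].round().tolist()) for i in range(1,k) if st[i,4]>600])
C=[proj('w3',grip()+b*.026*yw+.011*nw).round(1) for b in(1,-1)];print(C)
```

```text
[-0.00520748 -0.87846964 -0.22466441] [-0.11023583  0.52030456 -0.03967772] 0.997276190121962 [ 0.56336037 -0.02186713  0.14339943]
move [32.4, 3.1, -54.7] [-1.1, -0.2, 1.7] rows 1.5
[([304, 217, 33, 110, 2823], [320.0, 268.0]), ([0, 307, 197, 93, 6799], [129.0, 371.0]), ([441, 307, 199, 93, 6886], [508.0, 371.0])]
[array([318.2, 221. ]), array([322.2, 325.8])]
```

View pics/w3.png

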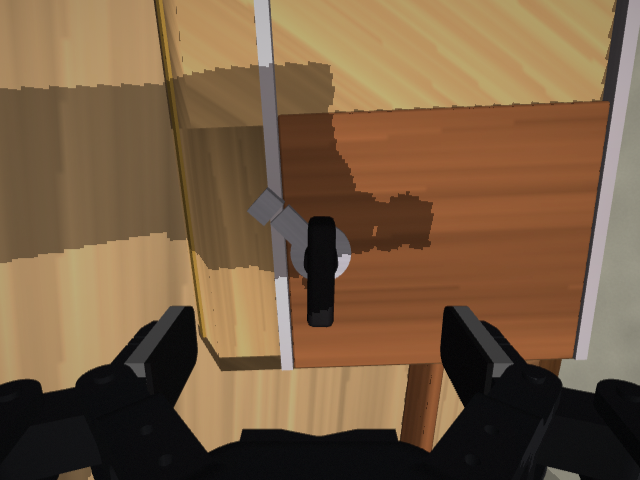

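Run:
```python
from lk import *
c=face(.015,-.08)+.008*n
for du in(-.0855,.0855):
  for y in(.075,-.075): print(du,y,proj('w3',W(p,c+du*up+[0,y,0])).round(1))
# yaw refine: hatch corners in w3: lower-left(278,115) lower-right(294,367) upper-left(609,101) upper-right(576,358)
obs=[(-.0855,.075,278,115),(-.0855,-.075,294,367),(.0855,.075,609,101),(.0855,-.075,576,358)]
f=lambda q:np.concatenate([proj('w3',W(q,c+[q[3],0,0]+[0,0,q[3]*np.tan(np.pi/6)]+du*up+np.array([0,y,0]))-[u,v] for du,y,u,v in obs])
r=least_squares(lambda q:f([q[0],q[1],q[2],0]),[*p[:3]]); print(p,r.x,f([*r.x,0]).round(1))
```

```text
File "<stdin>", line 7
    f=lambda q:np.concatenate([proj('w3',W(q,c+[q[3],0,0]+[0,0,q[3]*np.tan(np.pi/6)]+du*up+np.array([0,y,0]))-[u,v] for du,y,u,v in obs])
                                                                                                                                       ^
SyntaxError: closing parenthesis ']' does not match opening parenthesis '('
```

Run:
```python
from lk import *
c=face(.015,-.08)+.008*n
obs=[(-.0855,.075,278,115),(-.0855,-.075,294,367),(.0855,.075,609,101),(.0855,-.075,576,358)]
P=lambda q:np.array([proj('w3',W(q,c+du*up+np.array([0,y,0])))-[u,v] for du,y,u,v in obs])
print(P(p).round(1).tolist())
r=least_squares(lambda q:P(q).ravel(),p[:3]); print(p,r.x,P(r.x).round(1).tolist())
```

```text
[[1.4, -4.7], [0.6, -1.8], [4.4, -3.4], [-1.9, -1.5]]
[ 0.62977797  0.06582088  0.11769143 -0.04319852] [0.6287158  0.06387054 0.12531574] [[-0.5, -0.0], [0.7, 1.5], [2.8, -1.0], [-2.3, 0.2]]
```

```bash
python3 - <<'E'
from lk import *
p=np.array([.6292,.0648,.1225,p[3]]);np.save('p.npy',p)
E
python3 -c "
from lk import *
to(grip()-.039*nw,Rlock)"
```

```text
move [32.3, 2.0, -54.8] [-0.8, -0.1, 1.6] rows 1.5
```

carry_out(motion=[8, 0.5, -14, -0.8, -0.1, 1.6, 1, 16, 1, -27, -0.8, -0.1, 1.6, 1, 24, 1.5, -41, -0.8, -0.1, 1.6, 1, 32, 2, -55, -0.8, -0.1, 1.6, 1, 32, 2, -55, -0.8, -0.1, 1.6, -1, 32, 2, -55, -0.8, -0.1, 1.6, -1, 32, 2, -55, -0.8, -0.1, 1.6, -1, 32, 2, -55, -0.8, -0.1, 1.6, -1, 32, 2, -55, -0.8, -0.1, 1.6, -1, 32, 2, -55, -0.8, -0.1, 1.6, -1])

```text
clock: 6.27
eef_pos: [0.596, -0.0199, 0.0893]
ee_rot: [1.834, 2.041, 0.557]
force: [-8.4, -0.3, 7.9]
width: 0.164
```

carry_out(motion=[0, 0, 0, 0, 0, 0, -1, 0, 0, 0, 0, 0, 0, -1, 0, 0, 0, 0, 0, 0, -1])

```text
clock: 6.52
eef_pos: [0.5959, -0.0199, 0.0893]
ee_rot: [1.834, 2.042, 0.557]
force: [-4.0, -0.8, 5.6]
width: 0.152
```

Run:
```python
from lk import *
to(grip()-.039*nw,Rlock)
print({k:np.round(v,3) for k,v in sensors.get_obs().items() if k in('force','torque','width','joint_positions')})
for a in (7,14,21,28,35,42,49,56,63,70,77,84,91,94): print(a,(-a*nw).round(1).tolist(),end=' ')
```

```text
move [-0.3, -0.1, -0.6] [-0.5, -0.0, 0.7] rows 0.1
{'joint_positions': array([-1.213,  0.056,  1.262,  2.215, -0.341,  0.41 ,  0.421]), 'force': array([-4.013, -0.801,  5.586]), 'torque': array([-0.112,  0.415,  0.026]), 'width': np.float64(0.152)}
7 [3.5, 0.4, -6.1] 14 [6.9, 0.9, -12.1] 21 [10.4, 1.3, -18.2] 28 [13.9, 1.7, -24.2] 35 [17.4, 2.1, -30.3] 42 [20.8, 2.6, -36.4] 49 [24.3, 3.0, -42.4] 56 [27.8, 3.4, -48.5] 63 [31.3, 3.8, -54.6] 70 [34.7, 4.3, -60.6] 77 [38.2, 4.7, -66.7] 84 [41.7, 5.1, -72.7] 91 [45.2, 5.6, -78.8] 94 [46.6, 5.7, -81.4]
```

carry_out(motion=[0, 0, 0, 3.5, 0.4, -6.1, -1, 0, 0, 0, 6.9, 0.9, -12.1, -1, 0, 0, 0, 10.4, 1.3, -18.2, -1, 0, 0, 0, 13.9, 1.7, -24.2, -1, 0, 0, 0, 17.4, 2.1, -30.3, -1, 0, 0, 0, 20.8, 2.6, -36.4, -1, 0, 0, 0, 20.8, 2.6, -36.4, -1])

```text
clock: 7.1
eef_pos: [0.5956, -0.0198, 0.089]
ee_rot: [2.568, 1.298, 0.726]
force: [-5.6, -0.6, 8.5]
width: 0.15
```

carry_out(motion=[0, 0, 0, 3.5, 0.4, -6.1, -1, 0, 0, 0, 6.9, 0.9, -12.1, -1, 0, 0, 0, 10.4, 1.3, -18.2, -1, 0, 0, 0, 13.9, 1.7, -24.2, -1, 0, 0, 0, 17.4, 2.1, -30.3, -1, 0, 0, 0, 20.8, 2.6, -36.4, -1, 0, 0, 0, 23.5, 2.9, -41, -1, 0, 0, 0, 23.5, 2.9, -41, -1, 0, 0, 0, 23.5, 2.9, -41, -1])

```text
clock: 7.85
eef_pos: [0.5954, -0.0195, 0.0889]
ee_rot: [-2.996, -0.177, -0.802]
force: [-7.8, 0.7, 10.1]
width: 0.15
```

Run:
```python
from lk import *
to(grip()-.039*nw,Ropen)
print({k:np.round(v,3) for k,v in sensors.get_obs().items() if k in('force','torque','width','joint_positions')})
print((147*yw).round(1))
```

```text
move [0.3, -0.5, -0.2] [-0.3, -0.0, 0.2] rows 0.0
{'joint_positions': array([-1.264,  0.069,  1.321,  2.216, -0.379,  0.415, -1.104]), 'force': array([-7.836,  0.716, 10.116]), 'torque': array([0.121, 0.922, 0.295]), 'width': np.float64(0.15)}
[-18.  145.9   0. ]
```

carry_out(motion=[-1.2, 10, 0, 0, 0, 0, -1, -2.4, 20, 0, 0, 0, 0, -1])

```text
clock: 8.02
eef_pos: [0.5931, -0.0009, 0.0889]
ee_rot: [-2.997, -0.175, -0.803]
force: [-8.8, -4.1, 10.4]
width: 0.148
```

Run:
```python
from lk import *
print({k:np.round(v,3) for k,v in sensors.get_obs().items() if k in('force','torque','width','joint_positions','eef_pos')})
```

```text
{'joint_positions': array([-1.33 ,  0.026,  1.325,  2.225, -0.21 ,  0.397, -1.293]), 'eef_pos': array([ 0.593, -0.001,  0.089]), 'force': array([-8.838, -4.14 , 10.354]), 'torque': array([-0.615,  1.144, -0.069]), 'width': np.float64(0.148)}
```

carry_out(motion=[-1.8, 15, 0, 0, 0, 0, -1, -3.7, 30, 0, 0, 0, 0, -1, -5.5, 45, 0, 0, 0, 0, -1, -7.4, 60, 0, 0, 0, 0, -1, -9.2, 75, 0, 0, 0, 0, -1])

```text
clock: 8.43
eef_pos: [0.5836, 0.0756, 0.0889]
ee_rot: [-2.996, -0.177, -0.802]
force: [-8.5, -2.7, 9.3]
width: 0.154
```

Run:
```python
from lk import *
print({k:np.round(v,3) for k,v in sensors.get_obs().items() if k in('force','torque','width','joint_positions','eef_pos')})
to(grip(.147)-.039*nw,Ropen)
```

```text
{'joint_positions': array([-1.396, -0.026,  1.178,  2.238,  0.175,  0.397, -1.808]), 'eef_pos': array([0.584, 0.076, 0.089]), 'force': array([-8.481, -2.748,  9.303]), 'torque': array([-0.673,  1.015, -0.124]), 'width': np.float64(0.154)}
move [-5.9, 50.4, -0.2] [-0.2, -0.0, 0.2] rows 1.2
```

carry_out(motion=[-1.8, 15, 0, 0, 0, 0, -1, -3.7, 30, 0, 0, 0, 0, -1, -5.5, 43, 0, 0, 0, 0, -1, -6, 50, 0, 0, 0, 0, -1, -6, 50, 0, 0, 0, 0, -1, -6, 50, 0, 0, 0, 0, -1, -6, 50, 0, 0, 0, 0, -1])

```text
clock: 9.02
eef_pos: [0.5775, 0.1246, 0.0888]
ee_rot: [-2.998, -0.177, -0.801]
force: [-12.5, -4.2, 16.1]
width: 0.147
```

Run:
```python
from lk import *
s=sensors.get_obs()
print({k:np.round(v,3) for k,v in s.items() if k in('force','torque','width','joint_positions','eef_pos')})
print('slide',(s['eef_pos']-[.5954,-.0195,.0889])@yw)
S=save('side','s4');
```

```text
{'joint_positions': array([-1.438,  0.003,  1.104,  2.229,  0.256,  0.411, -1.996]), 'eef_pos': array([0.578, 0.125, 0.089]), 'force': array([-12.47 ,  -4.181,  16.119]), 'torque': array([-0.914,  1.287, -0.151]), 'width': np.float64(0.147)}
slide 0.14522029532296762
```

```bash
cat >> lk.py <<'E'
Z=np.array([0,0,-1.])
yaw=np.radians(-15.3); Rm=frame(Z,np.array([np.sin(yaw),-np.cos(yaw),0])); Rbay=frame(Z,-yw)
bay=W(p,[.015,-.08,.012])
E
python3 - <<'E'
from lk import *
s=sensors.get_obs(); P=s['eef_pos']
print('retract',(100*nw).round(1)); print(bay)
to([.598,-.298,.15],Rm)
E
```

```text
retract [-49.6  -6.1  86.6]
[ 0.6538631  -0.01276759  0.012     ]
move [20.5, -422.6, 61.2] [2.0, 30.0, -21.6] rows 10.3
```

carry_out(motion=[0, 0, 0, 0, 0, 0, 1, 0, 0, 0, 0, 0, 0, 1, 0, 0, 0, 0, 0, 0, 1, 0, 0, 0, 0, 0, 0, 1, 0, 0, 0, 0, 0, 0, 1, -10, -1, 17, 0, 0, 0, 1, -30, -3, 52, 0, 0, 0, 1, -50, -6, 87, 0, 0, 0, 1, -60, -6, 120, 0, 0, 0, 1, -60, -6, 150, 0, 0, 0, 1])

```text
clock: 9.9
eef_pos: [0.5156, 0.1181, 0.2403]
ee_rot: [-2.996, -0.178, -0.802]
force: [1.7, 0.5, 0.2]
width: 1.0
```

Run:
```python
from lk import *
s=sensors.get_obs(); print(s['width'],s['force'])
to([.598,-.298,.15],Rm); print(s['joint_positions'].round(2))
```

```text
1.0003214091727184 [1.65384318 0.4706294  0.20419001]
move [82.4, -416.1, -90.3] [2.0, 30.1, -21.6] rows 10.4
[-1.26 -0.48  0.65  2.16  0.64  0.96 -2.31]
```

carry_out(motion=[20, -40, 0, 0.4, 5, -2, 1, 40, -80, 0, 0.6, 10, -4, 1, 50, -120, 0, 1, 15, -7, 1, 60, -160, 0, 1.2, 20, -9, 1, 70, -200, 0, 1.4, 24, -12, 1, 75, -240, 0, 1.6, 28, -15, 1, 80, -280, 0, 2, 30, -18, 1, 82, -320, -20, 2, 30, -21, 1, 82, -360, -40, 2, 30.1, -21.6, 1, 82, -400, -60, 2, 30.1, -21.6, 1])

```text
clock: 10.73
eef_pos: [0.579, -0.1349, 0.2215]
ee_rot: [3.112, -0.411, -0.003]
force: [0.9, 1.9, 0.6]
width: 0.998
```

Run:
```python
from lk import *
s=sensors.get_obs(); print(s['joint_positions'].round(2))
to([.598,-.298,.15],Rm)
```

```text
[-0.71  0.45  1.16  1.57 -0.41  1.4  -1.35]
move [19.0, -163.1, -71.5] [0.1, -0.1, -0.2] rows 4.3
```

carry_out(motion=[5, -40, -18, 0, 0, 0, 1, 10, -80, -36, 0, 0, 0, 1, 15, -120, -54, 0, 0, 0, 1, 19, -163, -72, 0, 0, 0, 1, 19, -163, -72, 0, 0, 0, 1, 19, -163, -72, 0, 0, 0, 1, 19, -163, -72, 0, 0, 0, 1])

```text
clock: 11.32
eef_pos: [0.5954, -0.3004, 0.1499]
ee_rot: [3.112, -0.418, -0.001]
force: [0.5, 0.5, 1.1]
width: 0.996
```

Run:
```python
from lk import *
s=sensors.get_obs(); print(s['joint_positions'].round(2))
to([.598,-.298,.15],Rm)
save('wrist','w5')
im=cv2.imread('pics/w5.png'); m=(im.max(2)<45).astype(np.uint8)
k,l,st,c=cv2.connectedComponentsWithStats(m)
print([(st[i].tolist(),c[i].round().tolist()) for i in range(1,k) if st[i,4]>600])
print(proj('w5',[.598,-.298,.022]),proj('w5',[.598,-.298,.044]))
```

```text
[-0.27  0.65  1.02  1.46 -0.56  1.35 -1.06]
move [2.6, 2.4, 0.1] [0.1, -0.1, -0.0] rows 0.1
[([0, 0, 156, 50, 2852], [61.0, 19.0]), ([399, 16, 172, 108, 10224], [486.0, 69.0]), ([287, 153, 57, 142, 7240], [314.0, 221.0]), ([606, 213, 34, 52, 1354], [625.0, 238.0]), ([0, 306, 640, 174, 56177], [319.0, 425.0]), ([225, 398, 137, 27, 1443], [296.0, 406.0])]
[312.51437221 217.49682635] [312.13794219 224.88744742]
```

View pics/w5.png

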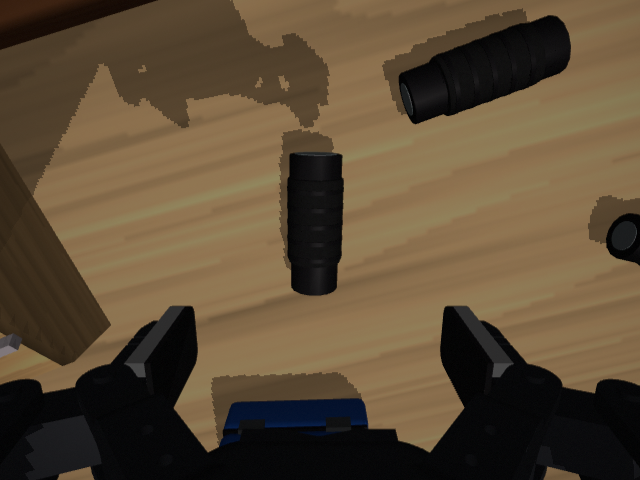

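The wrist view shows monocular A upright in the image, centred at (314,222). It is aligned with the jaws and 2 px from the prediction. I'm descending.

carry_out(motion=[2.5, 2.5, -35, 0, 0, 0, 1, 2.5, 2.5, -70, 0, 0, 0, 1, 2.5, 2.5, -105, 0, 0, 0, 1, 2.5, 2.5, -140, 0, 0, 0, 1, 2.5, 2.5, -160, 0, 0, 0, 1, 2.5, 2.5, -163, 0, 0, 0, 1, 2.5, 2.5, -163, 0, 0, 0, 1])

```text
clock: 11.95
eef_pos: [0.5989, -0.2952, -0.0126]
ee_rot: [3.114, -0.412, -0.001]
force: [-0.1, -1.2, 1.2]
width: 1.003
```

carry_out(motion=[0, -1.5, -3, 0, 0, 0, 1, 0, -1.5, -6, 0, 0, 0, 0, 0, -1.5, -6, 0, 0, 0, -1, 0, -1.5, -6, 0, 0, 0, -1, 0, -1.5, -6, 0, 0, 0, -1, 0, -1.5, -6, 0, 0, 0, -1, 0, -1.5, -6, 0, 0, 0, -1, 0, -1.5, -6, 0, 0, 0, -1, 0, -1.5, -6, 0, 0, 0, -1])

```text
clock: 12.7
eef_pos: [0.5991, -0.2989, -0.0173]
ee_rot: [3.113, -0.415, 0.003]
force: [-0.0, 1.2, 5.3]
width: 0.452
```

Run:
```python
from lk import *
s=sensors.get_obs(); print(s['joint_positions'].round(2),s['eef_pos'],s['force'],s['width']*85)
print('z at rest',s['eef_pos'][2]); to([bay[0],bay[1],.2],Rbay); print(bay)
```

```text
[-0.21  0.82  0.89  1.58 -0.7   1.08 -0.98] [ 0.5990512  -0.2989088  -0.01728233] [-0.04288538  1.22932395  5.29339446] 38.39183040320237
z at rest -0.017282327260704645
move [54.8, 286.1, 217.3] [0.1, 0.1, 22.2] rows 8.7
[ 0.6538631  -0.01276759  0.012     ]
```

carry_out(motion=[0, 0, 20, 0, 0, 0, -1, 0, 0, 55, 0, 0, 0, -1, 0, 0, 95, 0, 0, 0, -1, 0, 0, 135, 0, 0, 0, -1, 0, 0, 175, 0, 0, 0, -1, 0, 0, 215, 0, 0, 0, -1, 0, 0, 228, 0, 0, 0, -1, 0, 0, 228, 0, 0, 0, -1])

```text
clock: 13.37
eef_pos: [0.5995, -0.3, 0.2139]
ee_rot: [3.111, -0.415, 0.01]
force: [0.1, -0.9, -1.7]
width: 0.447
```

Run:
```python
from lk import *
s=sensors.get_obs(); print(s['joint_positions'].round(2),s['eef_pos'],s['force'],s['width']*85)
to([bay[0],bay[1],.21],Rbay)
```

```text
[-0.28  0.62  1.06  1.37 -0.53  1.45 -1.08] [ 0.5995188  -0.29997033  0.21387065] [ 0.09523848 -0.91955939 -1.71874597] 38.00917155140467
move [54.3, 287.2, -3.9] [0.1, 0.4, 22.2] rows 7.0
```

carry_out(motion=[6, 32, 0, 0, 0, 2.5, -1, 12, 64, 0, 0, 0, 5, -1, 18, 96, 0, 0, 0, 7.5, -1, 24, 128, 0, 0, 0, 10, -1, 30, 160, 0, 0, 0, 12.5, -1, 36, 192, 0, 0.1, 0.1, 15, -1, 42, 224, 0, 0.1, 0.2, 17.5, -1, 48, 256, 0, 0.1, 0.3, 20, -1, 54, 287, 0, 0.1, 0.4, 22.2, -1, 54, 287, 0, 0.1, 0.4, 22.2, -1])

```text
clock: 14.2
eef_pos: [0.6531, -0.0021, 0.2069]
ee_rot: [-3.131, -0.211, 0.014]
force: [0.7, 2.6, -2.3]
width: 0.449
```

carry_out(motion=[0, 0, 0, 0, 0, 0, -1, 0, 0, 0, 0, 0, 0, -1])

```text
clock: 14.37
eef_pos: [0.6517, -0.012, 0.2082]
ee_rot: [3.135, 0.191, -0.013]
force: [0.2, -0.5, -3.0]
width: 0.45
```

Run:
```python
from lk import *
s=sensors.get_obs(); print(s['joint_positions'].round(2),s['eef_pos'],s['force'],s['width']*85)
to([bay[0],bay[1],-.0045],Rbay)
save('wrist','w6'); save('side','s6')
im=cv2.imread('pics/w6.png'); sd=cv2.imread('pics/s6.png')[100:260,230:430]
cs=[W(p,[x,y,.055+(x+.1)*np.tan(np.pi/6)]) for x,y in((-.055,-.15),(-.055,-.01),(.085,-.01),(.085,-.15))]
im2=im.copy(); cv2.polylines(im2,[np.int32([proj('w6',c) for c in cs])],True,(0,0,255),1)
cv2.imwrite('pics/c6.png',np.hstack([cv2.resize(im2,(440,330)),cv2.resize(sd,(360,288))[:330] if 0 else cv2.copyMakeBorder(cv2.resize(sd,(360,288)),0,42,0,0,0)]))
```

```text
[-0.71  0.55  0.98  1.41 -0.45  1.42 -1.18] [ 0.65174502 -0.01203028  0.208218  ] [ 0.22905669 -0.52951254 -3.0057715 ] 38.225835876377886
move [2.1, -0.7, -212.7] [0.1, -0.5, 0.0] rows 5.1
```

View pics/c6.png

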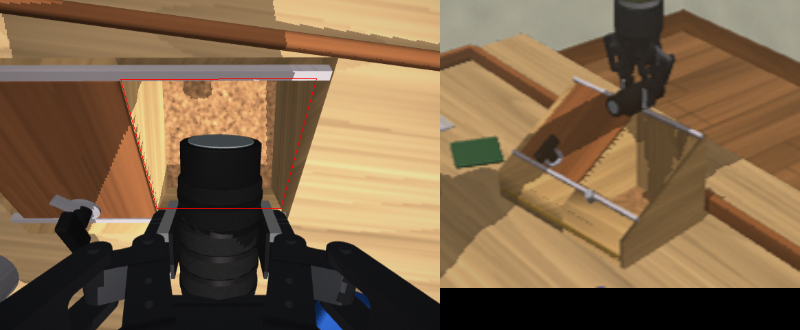

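The hatch is fully open and the red outline matches the bay opening, with the monocular above it. I'm lowering.

carry_out(motion=[1.5, -0.5, -25, 0.1, -0.5, 0, -1, 1.5, -0.5, -50, 0.1, -0.5, 0, -1, 1.5, -0.5, -75, 0.1, -0.5, 0, -1, 1.5, -0.5, -100, 0.1, -0.5, 0, -1, 1.5, -0.5, -120, 0.1, -0.5, 0, -1, 1.5, -0.5, -140, 0.1, -0.5, 0, -1, 1.5, -0.5, -160, 0.1, -0.5, 0, -1, 1.5, -0.5, -160, 0.1, -0.5, 0, -1])

```text
clock: 15.13
eef_pos: [0.6512, -0.0132, 0.0455]
ee_rot: [-3.135, -0.189, 0.005]
force: [-0.7, 0.7, -2.5]
width: 0.451
```

carry_out(motion=[0, 0, -12, 0, 0, 0, -1, 0, 0, -24, 0, 0, 0, -1, 0, 0, -36, 0, 0, 0, -1, 0, 0, -42, 0, 0, 0, -1, 0, 0, -45, 0, 0, 0, -1, 0, 0, -45, 0, 0, 0, -1])

```text
clock: 15.63
eef_pos: [0.6536, -0.0122, 0.0039]
ee_rot: [-3.135, -0.192, -0.003]
force: [-0.2, -0.2, -2.4]
width: 0.444
```

Run:
```python
from lk import *
s=sensors.get_obs(); print(s['joint_positions'].round(2),s['eef_pos'],s['force'],s['width']*85)
to([bay[0],bay[1],-.0053],Rbay)
```

```text
[-0.65  0.73  0.84  1.62 -0.6   1.07 -1.08] [ 0.65362722 -0.01217392  0.0039351 ] [-0.20961477 -0.15467501 -2.44447982] 37.73435584495739
move [0.2, -0.6, -9.2] [-0.0, 0.1, 0.0] rows 0.2
```

carry_out(motion=[0, 0, -3, 0, 0, 0, -1, 0, 0, -6, 0, 0, 0, -1, 0, 0, -8, 0, 0, 0, -1, 0, 0, -9, 0, 0, 0, -1, 0, 0, -9, 0, 0, 0, -1, 0, 0, -9, 0, 0, 0, -1])

```text
clock: 16.13
eef_pos: [0.654, -0.0121, -0.0044]
ee_rot: [-3.135, -0.192, -0.004]
force: [-1.0, 0.8, -1.1]
width: 0.448
```

carry_out(motion=[0, 0, -1, 0, 0, 0, -1, 0, 0, -2, 0, 0, 0, -1, 0, 0, -2, 0, 0, 0, -1, 0, 0, -2, 0, 0, 0, -1])

```text
clock: 16.47
eef_pos: [0.6542, -0.0121, -0.0053]
ee_rot: [-3.134, -0.192, -0.005]
force: [-4.5, 0.1, 9.1]
width: 0.453
```

carry_out(motion=[0, 0, 0, 0, 0, 0, 0.1, 0, 0, 0, 0, 0, 0, 0.4, 0, 0, 0, 0, 0, 0, 0.4, 0, 0, 0, 0, 0, 0, 0.4, 0, 0, 0, 0, 0, 0, 0.4, 0, 0, 10, 0, 0, 0, 0.4, 0, 0, 30, 0, 0, 0, 0.4, 0, 0, 60, 0, 0, 0, 0.4, 0, 0, 95, 0, 0, 0, 0.4, 0, 0, 130, 0, 0, 0, 0.4])

```text
clock: 17.3
eef_pos: [0.6535, -0.0124, 0.1254]
ee_rot: [-3.135, -0.191, -0.003]
force: [1.0, -0.2, 0.8]
width: 0.694
```

Run:
```python
from lk import *
s=sensors.get_obs(); print(s['joint_positions'].round(2),s['eef_pos'],s['force'],s['width']*85)
save('wrist','w7')
im=cv2.imread('pics/w7.png'); m=(im.max(2)<40).astype(np.uint8)
k,l,st,c=cv2.connectedComponentsWithStats(m)
print([(st[i].tolist(),c[i].round().tolist()) for i in range(1,k) if st[i,4]>600])
b=bay+[0,0,.022]; xw=d([1,0,0]); print('pred',proj('w7',b),proj('w7',b+.05*xw),proj('w7',b-.05*xw))
K=np.array([.5775,.1246,.0888]); to(K+.1*nw,Ropen)
```

```text
[-0.7   0.61  0.94  1.52 -0.5   1.27 -1.14] [ 0.65347686 -0.0124204   0.12544559] [ 1.01375608 -0.19302794  0.75917107] 59.0275491470537
[([287, 162, 64, 160, 8330], [318.0, 237.0]), ([0, 297, 640, 183, 55423], [316.0, 419.0])]
pred [317.32351673 232.28802902] [317.13148644 153.51511675] [317.49676369 303.35581506]
move [-129.0, 131.7, 42.3] [3.6, -29.1, 0.1] rows 4.5
```

carry_out(motion=[0, 0, 40, 0, 0, 0, 0.4, 0, 0, 70, 0, 0, 0, 0.4, -30, 30, 75, 0.8, -6, 0, 1, -60, 60, 75, 1.6, -12, 0, 1, -90, 90, 70, 2.4, -18, 0, 1, -115, 120, 60, 3, -24, 0, 1, -129, 132, 50, 3.6, -29, 0, 1, -129, 132, 42, 3.6, -29.1, 0, 1, -129, 132, 42, 3.6, -29.1, 0, 1, -129, 132, 42, 3.6, -29.1, 0, 1])

```text
clock: 18.18
eef_pos: [0.5361, 0.1045, 0.1732]
ee_rot: [-3.004, -0.178, -0.779]
force: [1.5, 0.2, -0.7]
width: 1.0
```

Run:
```python
from lk import *
s=sensors.get_obs(); print(s['joint_positions'].round(2),s['eef_pos'],s['force'],s['width']*85)
K=np.array([.5775,.1246,.0888]); to(K,Ropen)
save('wrist','w8'); im=cv2.imread('pics/w8.png'); m=(im.max(2)<32).astype(np.uint8)
k,l,st,c=cv2.connectedComponentsWithStats(m)
print([(st[i].tolist(),c[i].round().tolist()) for i in range(1,k) if st[i,4]>500])
G=grip(.145); print('bar pred',[proj('w8',G+.011*nw+a*.026*uw).round().tolist() for a in(-1,1)])
```

```text
[-1.21 -0.34  0.75  2.21  0.57  0.75 -2.22] [0.53607493 0.10445467 0.17322208] [ 1.54249235  0.21371403 -0.6836175 ] 85.00871911095439
move [41.4, 20.1, -84.4] [-0.1, -0.9, 0.2] rows 2.3
[([451, 121, 57, 129, 6116], [479.0, 184.0]), ([279, 207, 31, 95, 2353], [293.0, 253.0]), ([0, 307, 640, 173, 53860], [319.0, 426.0])]
bar pred [[291.0, 305.0], [289.0, 215.0]]
```

carry_out(motion=[1, 19, 0, 0, -0.9, 0.2, 1, 1, 20, 0, 0, -0.9, 0.2, 1, 1, 20, 0, 0, -0.9, 0.2, 1, 1, 20, 0, 0, -0.9, 0.2, 1])

```text
clock: 18.57
eef_pos: [0.5376, 0.1217, 0.1718]
ee_rot: [-3.007, -0.182, -0.792]
force: [-0.6, -0.4, -0.1]
width: 0.998
```

Run:
```python
from lk import *
s=sensors.get_obs(); print(s['joint_positions'].round(2),s['eef_pos'],s['force'])
K=np.array([.5775,.1246,.0888]); to(K,Ropen)
```

```text
[-1.22 -0.3   0.72  2.21  0.57  0.74 -2.26] [0.537619   0.12168725 0.17178823] [-0.59703372 -0.38407509 -0.08644837]
move [39.9, 2.9, -83.0] [0.3, -0.5, 0.2] rows 2.2
```

carry_out(motion=[10, 1, -21, 0, 0, 0, 1, 20, 2, -41, 0, 0, 0, 1, 30, 3, -62, 0, 0, 0, 1, 39, 3, -82, 0, 0, 0, 1, 39, 3, -82, 0, 0, 0, 1])

```text
clock: 18.98
eef_pos: [0.5762, 0.1234, 0.0866]
ee_rot: [-3.014, -0.184, -0.791]
force: [-1.0, -1.1, 0.3]
width: 0.998
```

carry_out(motion=[0, 0, 0, 0, 0, 0, -1, 0, 0, 0, 0, 0, 0, -1, 0, 0, 0, 0, 0, 0, -1, 0, 0, 0, 0, 0, 0, -1, 0, 0, 0, 0, 0, 0, -1, 0, 0, 0, 0, 0, 0, -1, 0, 0, 0, 0, 0, 0, -1, 0, 0, 0, 0, 0, 0, -1, 0, 0, 0, 0, 0, 0, -1])

```text
clock: 19.73
eef_pos: [0.5759, 0.1243, 0.0897]
ee_rot: [-3.007, -0.181, -0.792]
force: [-10.9, -8.8, 16.5]
width: 0.142
```

Run:
```python
from lk import *
s=sensors.get_obs(); print(s['joint_positions'].round(2),s['eef_pos'],s['force'],s['width'])
to([.5954,-.0195,.0889],Ropen)
```

```text
[-1.32  0.    0.98  2.22  0.27  0.43 -2.01] [0.57593772 0.12434146 0.08971277] [-10.92425052  -8.83840977  16.46034118] 0.14179696162191238
move [19.5, -143.8, -0.8] [0.3, -0.5, 0.2] rows 3.5
```

carry_out(motion=[1.8, -15, 0, 0, 0, 0, -1, 3.7, -30, 0, 0, 0, 0, -1, 5.5, -45, 0, 0, 0, 0, -1, 7.4, -60, 0, 0, 0, 0, -1, 9.2, -75, 0, 0, 0, 0, -1, 11, -90, 0, 0, 0, 0, -1, 12.8, -105, 0, 0, 0, 0, -1, 14.7, -120, 0, 0, 0, 0, -1, 14.7, -120, 0, 0, 0, 0, -1])

```text
clock: 20.48
eef_pos: [0.591, 0.0033, 0.0899]
ee_rot: [-3.006, -0.18, -0.794]
force: [-5.1, -2.3, 8.8]
width: 0.141
```

Run:
```python
from lk import *
s=sensors.get_obs(); print(s['joint_positions'].round(2),s['eef_pos'],s['force'],s['width'])
to([.5954,-.0195,.0889],Ropen)
```

```text
[-1.2   0.01  1.17  2.22 -0.11  0.4  -1.4 ] [0.59095508 0.00332791 0.08993679] [-5.07952882 -2.30972437  8.80761491] 0.14065170693175133
move [4.4, -22.8, -1.0] [0.2, -0.4, 0.2] rows 0.6
```

carry_out(motion=[1.2, -10, 0, 0, 0, 0, -1, 2.4, -19, 0, 0, 0, 0, -1, 2.9, -23, 0, 0, 0, 0, -1, 3.1, -25, 0, 0, 0, 0, -1, 3.1, -25, 0, 0, 0, 0, -1, 3.1, -25, 0, 0, 0, 0, -1])

```text
clock: 20.98
eef_pos: [0.5938, -0.0196, 0.0899]
ee_rot: [-3.006, -0.183, -0.794]
force: [-8.2, -2.9, 11.7]
width: 0.137
```

Run:
```python
from lk import *
s=sensors.get_obs(); print(s['joint_positions'].round(2),s['eef_pos'],s['force'],s['torque'],s['width'])
to([.5954,-.0195,.0889],Rlock); print('slide left',(s['eef_pos']-[.5954,-.0195,.0889])@yw)
```

```text
[-1.15  0.04  1.18  2.21 -0.26  0.42 -1.22] [ 0.59384708 -0.01964096  0.08988001] [-8.23908408 -2.88215039 11.70440523] [-0.39665389  0.7962638  -0.12761165] 0.13710981546837422
move [1.6, 0.1, -1.0] [-44.2, -5.6, 78.2] rows 12.6
slide left 4.98549610069458e-05
```

carry_out(motion=[0.1, -1.5, 0, 0, 0, 0, -1, 0.3, -3, 0, 0, 0, 0, -1, 0.3, -3, 0, 0, 0, 0, -1])

```text
clock: 21.23
eef_pos: [0.5939, -0.02, 0.0898]
ee_rot: [-3.003, -0.187, -0.792]
force: [-11.1, 6.6, 16.4]
width: 0.136
```

The hatch is against its stop: the force rises 9 N over 0.4 mm. Now I turn the latch back.

carry_out(motion=[0, 0, 0, -3.4, -0.4, 6.1, -1, 0, 0, 0, -6.9, -0.9, 12.1, -1, 0, 0, 0, -10.3, -1.3, 18.2, -1, 0, 0, 0, -13.8, -1.7, 24.3, -1, 0, 0, 0, -17.2, -2.2, 30.4, -1, 0, 0, 0, -20.7, -2.6, 36.5, -1, 0, 0, 0, -20.7, -2.6, 36.5, -1])

```text
clock: 21.82
eef_pos: [0.5943, -0.0207, 0.0902]
ee_rot: [2.623, 1.212, 0.733]
force: [-5.3, 3.6, 9.8]
width: 0.14
```

Run:
```python
from lk import *
s=sensors.get_obs(); print(s['joint_positions'].round(2),s['eef_pos'],s['force'],s['torque'],s['width'])
to([.5954,-.0195,.0889],Rlock)
```

```text
[-1.07  0.03  1.09  2.21 -0.24  0.41 -0.48] [ 0.5943446  -0.02072801  0.09015016] [-5.27306567  3.62016028  9.76085257] [0.85104878 0.47682972 0.61795577] 0.13981251149925264
move [1.1, 1.2, -1.3] [-23.3, -2.9, 41.1] rows 6.6
```

carry_out(motion=[0, 0, 0, -3.4, -0.4, 6.1, -1, 0, 0, 0, -6.9, -0.9, 12.1, -1, 0, 0, 0, -10.3, -1.3, 18.2, -1, 0, 0, 0, -13.8, -1.7, 24.3, -1, 0, 0, 0, -17.2, -2.2, 30.4, -1, 0, 0, 0, -20.7, -2.6, 36.5, -1, 0, 0, 0, -24.2, -3, 42.6, -1, 0, 0, 0, -24.7, -3.1, 43.5, -1, 0, 0, 0, -24.7, -3.1, 43.5, -1])

```text
clock: 22.57
eef_pos: [0.5951, -0.021, 0.0908]
ee_rot: [1.768, 2.082, 0.542]
force: [0.7, 3.8, 4.5]
width: 0.142
```

Run:
```python
from lk import *
s=sensors.get_obs(); print(s['joint_positions'].round(2),s['eef_pos'],s['force'],s['torque'],s['torque']@nw,s['width'])
to([.5954,-.0195,.0889],Rlock)
```

```text
[-1.    0.03  1.02  2.22 -0.24  0.4   0.38] [ 0.59514223 -0.02097312  0.09076425] [0.69829084 3.76168252 4.47622963] [ 0.92778555 -0.27926203  0.05760291] -0.39346884112154884 0.14180232153517247
move [0.3, 1.5, -1.9] [1.2, 0.4, -2.0] rows 0.3
```

carry_out(motion=[0, 0, 0, 0, 0, 0, 1, 0, 0, 0, 0, 0, 0, 1, 0, 0, 0, 0, 0, 0, 1, 0, 0, 0, 0, 0, 0, 1, 0, 0, 0, 0, 0, 0, 1, -10, -1, 17, 0, 0, 0, 1, -25, -3, 43, 0, 0, 0, 1, -33, -3, 64, 0, 0, 0, 1, -33, -3, 90, 0, 0, 0, 1, -33, -3, 90, 0, 0, 0, 1])

```text
clock: 23.4
eef_pos: [0.5629, -0.0253, 0.1851]
ee_rot: [1.769, 2.076, 0.547]
force: [0.7, 0.3, 0.5]
width: 1.005
```

Run:
```python
from lk import *
s=sensors.get_obs(); print(s['joint_positions'].round(2),s['eef_pos'],s['force'],s['qvel'].round(2),s['width'])
save('wrist','w9'); im=cv2.imread('pics/w9.png'); m=(im.max(2)<32).astype(np.uint8); m[305:]=0
k,l,st,c=cv2.connectedComponentsWithStats(m)
for i in range(1,k):
  if st[i,4]>300:
    q=np.argwhere(l==i)[:,::-1].astype(np.float32); v=cv2.fitLine(q,cv2.DIST_L2,0,.01,.01).ravel(); print(st[i].tolist(),v.round(3))
G=grip(); print('bar pred',[proj('w9',G+.011*nw+a*.026*yw).round().tolist() for a in(-1,1)])
h=face(.015,-.08)+.008*n; print('hatch lower left pred',proj('w9',W(p,h-.0855*up+[0,.075,0])))
hsv=cv2.cvtColor(im,cv2.COLOR_BGR2HSV); g=im.astype(int)
# hatch left edge along an image column: pale->brown transition
col=450; b=g[:300,col]; rb=(b[:,2]/(b[:,0]+1)); j=np.argmax(abs(np.diff(cv2.GaussianBlur(rb.reshape(-1,1).astype(np.float32),(1,5),0).ravel())))
pl=proj('w9',W(p,h-.02*up+[0,.075,0])); pr=proj('w9',W(p,h+.04*up+[0,.075,0])); print('edge row',j,'pred line',pl,pr)
```

```text
[-0.88 -0.31  0.78  2.18  0.31  0.67 -0.1 ] [ 0.56287829 -0.02533411  0.18507713] [0.72278376 0.25837638 0.47149055] [-0.04  0.08  0.07  0.06 -0.07 -0.1   0.06] 1.0053927757392516
[271, 195, 30, 94, 2250] [ 3.20000e-02 -9.99000e-01  2.84227e+02  2.39960e+02]
bar pred [[282.0, 290.0], [283.0, 200.0]]
hatch lower left pred [258.39119695 103.80434557]
edge row 112 pred line [367.99439431 108.08180446] [467.40840424 111.96161227]
```

The bar lies along the locker's y to about 1°, and the hatch edge is within 1 px of its shut position. I'll let the arm settle and hand in.

carry_out(motion=[0, 0, 0, 0, 0, 0, 1, 0, 0, 0, 0, 0, 0, 1, 0, 0, 0, 0, 0, 0, 1])

```text
clock: 23.7
eef_pos: [0.5599, -0.0252, 0.1773]
ee_rot: [1.772, 2.083, 0.534]
force: [-0.0, -0.6, 0.5]
width: 0.998
```

```bash
python3 -c "
from h import *
print(sensors.get_obs()['force'], ctrl.hand_in())"
```

```text
the job is handed in; nothing more can be done
[-0.01008597 -0.57584845  0.4594354 ] None
```

The monocular nearest the base (A, 0.668 m) is stowed in the locker. The hatch is shut and the latch is turned back. I handed the job in at 23.7 s, and no verdict was reported.

**Sequence:** I turned the latch a quarter turn and slid the hatch 145 mm open. I set the monocular on the cork while still gripped (floor reaction about 11 N), then let go and lifted clear. I then shut the hatch and turned the latch to its locked stop (about 0.39 N m).

**Last checks:**
- **Latch:** the bar is within about 1–2° of its locked direction.
- **Hatch:** its left edge is 1 px from the shut prediction.
- **Monocular:** before I shut the hatch it was centred in the bay, 1 px off sideways and about 5 px along the barrel. I could not see it after that.
- **Arm:** it is clear of everything, with force below 1 N.

**What disagreed or was not checked:**
- **Fingertip offset:** the fingertips sit about 24 mm behind the reported TCP, not 14 mm ahead as described. My first grasp therefore closed above the bar without moving it. Probing for the true offset pressed about 77 N on the bar with the fingertips. That is below the 120 N wrist limit. It is above the 40 N limit for the arm and gripper body, which I took not to cover the fingertips.
- **Joint ranges:** joint 3 reached 1.325 of 1.34 and joint 2 reached -0.48 of -0.5. Every reading I took was inside the range.
- **Bystanders:** I did not measure the mug, binocular case or coaster again at the end. No move went near them.

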